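# Lock the burr on the grinder shaft with its slotted keeper

### The arm

A 6-joint arm with a two-finger parallel gripper is mounted at the origin on the work surface. World frame = base frame: x ahead of the robot, y to its left, z up, the work surface at z = 0. Lengths are in mm, angles in degrees, forces in N, time in s.
With the tool pointing down it reaches from about 350 to 850 mm from the base axis. Payload 8.1 kg.
Tool frame: the origin (TCP) lies midway between the tips of the shut fingers; the grasp point (between the pads) lies 19 mm behind it; z points along the fingers, y is the line along which they close (so a half turn about z gives the same grasp; the last joint's range is limited). The gripper opens to 85 mm and grips with 20 to 120 N. Pads are 22 mm wide; open, the fingers measure 114 mm over their backs; the gripper's body (76 mm by 85 mm) begins 54 mm behind the grasp point. The pads swing forward as they close: fully open they stand 13 mm farther back than shut.
Start: joints at [67.873, 7.471, 85.268, -0, 87.261, -4.893], TCP at [177.749, 573.071, 231.292] pointing down, gripper open.
Joint ranges: [-169.43, 169.43], [-51.17, 129.36], [1.28, 143.12], [-76.62, 256.62], [0, 156.53], [-152.29, 152.29]. Speed limits (degrees/s): [136.94, 136.94, 159.86, 180, 180, 180].

### API

Orientations are given as [roll, pitch, yaw] about the fixed x, y, z axes, in that order (R = Rz(yaw) Ry(pitch) Rx(roll)).
In Python, from bench import r gives the robot as it stands. The module is installed in compiled form; this text tells all that it offers.
- The arm moves only by the tool jog_arm, never from a script. Its argument "rows" is a list of rows, each a list of 2 entries, a list of its own where there are three numbers: the shift along the tool's x, y, z in mm, then the turn, a rotation vector about the tool's x, y, z in rad. A call has 1 to 10 rows; each row is the pose to reach, as a shift and turn from the pose commanded when the call began, along the tool's axes at that moment; what a row does not reach only later rows make up. A row lasts 1/10 s, in which the tool goes at most 50 mm and 8.59 degrees, less where a joint would pass 70% of its speed; a pose out of reach is approached as far as the arm can. A call with a gripper value outside its range is refused whole. "grip" is the finger opening in mm, from 0 to 85.4, set as the call begins (left out, the last holds). The fingers move at their own pace and stop on an object; "force" is the grip in N (left out, the last holds). Time passes only in rows, so rows that repeat a pose let the fingers close. It gives the time, the measured TCP pose, the force, the opening and the grip force at its end, in the units of the state.
- r.sense(): the state, without advancing time (a new reading comes with each control period).
- r.snapshot(name): name is "scene" or "side" or "wrist"; returns (picture, depth): 480x640x3 uint8, blue, green, red; 480x640 float32, mm along the optical axis (not along the pixel's ray), 0 where there is no reading.
- r.camera_params(name): a dict with "fx", "fy", "cx", "cy" (pixels), "pose" (4x4, takes a point from camera to world coordinates); the wrist camera has in their place "tool_from_camera" (4x4, takes a point from camera to tool coordinates, whose origin is the TCP and whose axes are the flange's). Camera axes: x right, y down, z forward; pixel columns grow to the right and rows downward; lengths in mm; the calibration is good to about 2 mm. A picture is of the moment at which its call begins: read the wrist's pose just before it. camera_params takes no time and is no camera call.
- r.hand_in(): hands the job in; it is judged then, once.
The state is a dict: "time": time; "joint_pos": joint angles; "qd": joint speeds; "joint_efforts": joint torques, N m; "tool_pos": TCP position; "tcp_rot": TCP orientation; "ft_force": force on the tool from outside, world axes, zero at the start; "wrist_torque": the same for the moment, N m; "finger_gap": finger opening in mm; "grip_force": force on a finger pad.
Only numpy, scipy, OpenCV 4.12 (cv2) and the standard library are available. Lean on these libraries where they do the work, as an engineer would, in place of code of your own. Each camera call takes 0.05 s, during which the arm holds its last target. There are 200 camera calls.

### The job

The shop's coffee grinder is open for cleaning: slide the round steel burr fully home along the bare shaft, towards the machine. Then take the keeper plate with the open slot (not the solid one, which stays where it is) from the wooden rest and push it down, slot first, over the flat-sided neck of the shaft just outside the burr, until it is fully seated and upright, and let go. Go gently: feel for the neck and never load the grinder with more than 40 N.

Things in the scene. Friction and masses are not known exactly. Their poses are not given: they have to be found in the camera images.
- grinder: Grey shop grinder, fixed. A round aluminium snout stands out of its 300 mm tall housing, and out of the snout's face a level steel shaft, 22 mm across, axis 120 mm above the counter. Origin on the counter under the snout's face; y runs along the shaft from its free end into the machine, z up. Over 40 N from robot or keeper on any part of it is too much.
- neck (a point): Nominal neck centre, on the shaft axis, 43 mm out of the snout; axes as the grinder's. True across and in height, but the shaft has end float: it stands firmly up to 8 mm further out (-y) or in than nominal and this point does not follow: feel for it. The neck is flat-sided, 12 mm wide, 18 mm high (top 9 mm above the axis); the 22 mm round shaft end reaches from 7 to 42 mm outwards of its centre.
- burr (a joint): Distance (m) of the burr out from home, 0 = home on a hard stop; starts 10 to 24 mm out, over the neck. A steel disc on the shaft, 52 mm across, 22 mm thick; slides with 3 N friction, stays where left; push its flat outer face above the shaft. Home, that face is 6 mm inwards of the true neck's centre, leaving 13 mm of clear neck up to the 22 mm shaft end; mid-gap is 6.5 mm out from the face.
- keeper_mid (a point): Centre of the slotted keeper: upright steel plate, 0.1 to 0.2 kg, 10 mm thick (its x), 42 wide (y), 82 tall (z up). From the feet up a slot 14.5 mm wide, 31 deep, mouth flared to 22. Grip tab 20 mm wide (y), 1 to 41 mm above this point. Seated on the neck, its x along the shaft either way, the slot's end rests on the neck's top, this point is 19 mm above the axis; it then stands by itself.
- blank_mid (a point): Centre (half-way up) of the other plate in the rest: same outer size and tab, but solid below, without a slot. It stays in its place.
- rest: Fixed wooden block, 66 mm (its x) by 180 mm (its y), 30 mm high, with one long groove along y, 13 mm wide and 14 mm deep. The two plates stand upright in the groove side by side, about 100 mm apart, feet 16 mm above the counter, either one at either end, their thickness along the block's x axis. Origin under its centre.
There are look-alikes about, which are no part of the job. Leave any purple look-alike of the part that bears keeper_mid alone.

How it is judged:
By the outcome, as a careful person would: the job done as asked, in the order asked, and still so for the second after the job is handed in, with the robot touching nothing.
It also fails if it takes over 51 s, if anything falls off the work surface, if the arm or the gripper's body presses on something with over 40 N, if the wrist force passes 120 N, or if a joint passes its speed limit or range.

## Working session

There is one attempt and no reset: what is moved stays moved. The work goes in short steps, Python scripts to look and compute and a tool call to move; the robot and the scene stay as the last step left them, time stands still between calls to the robot, and variables do not carry over. Pictures are saved under pics/ and viewed, at most 10 in all, crops included, and the job is handed in when it is done.

Besides the shell and the picture viewer there is one more tool, called after "Request:" as a command line: name --argument value ..., lists and objects as JSON in quotes. jog_arm: Moves the arm, as the interface text tells. Its arguments: {"type":"object","properties":{"rows":{"type":"array"},"grip":{"type":"number"},"force":{"type":"number"}},"required":["rows"]}

```bash
mkdir -p pics; cat > h.py <<'E'
import numpy as np,cv2
from bench import r
from scipy.spatial.transform import Rotation as R
def cloud(n):
    s=r.sense(); im,d=r.snapshot(n); p=r.camera_params(n)
    if 'pose' in p: T=np.array(p['pose'])
    else:
        W=np.eye(4);W[:3,:3]=R.from_euler('xyz',s['tcp_rot'],degrees=True).as_matrix();W[:3,3]=s['tool_pos'];T=W@np.array(p['tool_from_camera'])
    v,u=np.mgrid[:480,:640]
    P=np.stack([(u-p['cx'])/p['fx']*d,(v-p['cy'])/p['fy']*d,d],-1)
    return im,d,P@T[:3,:3].T+T[:3,3],T,p
E
python3 - <<'E'
from h import *
print(r.sense())
for n in('scene','side','wrist'):
    im,d,P,T,p=cloud(n);cv2.imwrite(f'pics/{n}0.png',im);np.savez(f'{n}0.npz',im=im,d=d,P=P)
    print(n,T.round(3).tolist(),p['fx'],p['cx'],p['cy'])
E
```

```text
{'time': 0.0, 'joint_pos': array([ 6.78746219e+01,  7.51525796e+00,  8.53307818e+01,  7.67281220e-04,
        8.72610732e+01, -4.89343395e+00]), 'qd': array([-0.05095514,  0.12937646, -0.00608587,  0.04182954, -0.03058395,
       -0.01074615]), 'joint_efforts': array([-8.42337286e-04, -5.69385445e+01, -5.00554597e+01, -3.01971077e-04,
        1.46097873e-02, -4.83468591e-05]), 'tool_pos': array([177.5113441 , 572.55657709, 230.22846816]), 'tcp_rot': array([-1.79893343e+02, -9.90056505e-03,  1.62768009e+02]), 'ft_force': array([ 0.13645801, -0.39256555,  0.22159036]), 'wrist_torque': array([-0.02868827, -0.01419209, -0.04459569]), 'grip_force': 0.0, 'finger_gap': 85.34974324465017}
scene [[0.027, 0.82, -0.572, 1018.047], [1.0, -0.025, 0.011, -47.934], [-0.005, -0.572, -0.82, 763.989], [0.0, 0.0, 0.0, 1.0]] 471.54201865513176 321.17923594885724 246.42796378671977
side [[0.846, -0.306, 0.437, 263.544], [-0.533, -0.46, 0.71, -561.472], [-0.017, -0.834, -0.552, 482.774], [0.0, 0.0, 0.0, 1.0]] 446.7783014636347 316.30409612243903 231.08532811617926
wrist [[0.295, 0.912, 0.284, 105.218], [0.955, -0.281, -0.089, 595.772], [-0.002, 0.297, -0.955, 372.371], [0.0, 0.0, 0.0, 1.0]] 414.7297162831526 330.4209587281233 243.27934053264036
```

View pics/scene0.png

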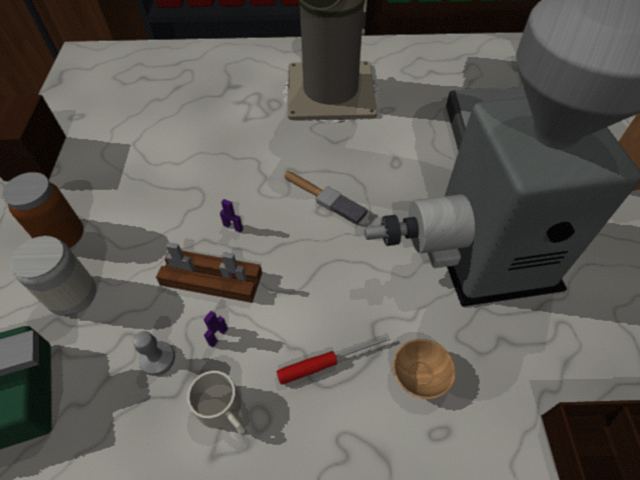

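View pics/side0.png

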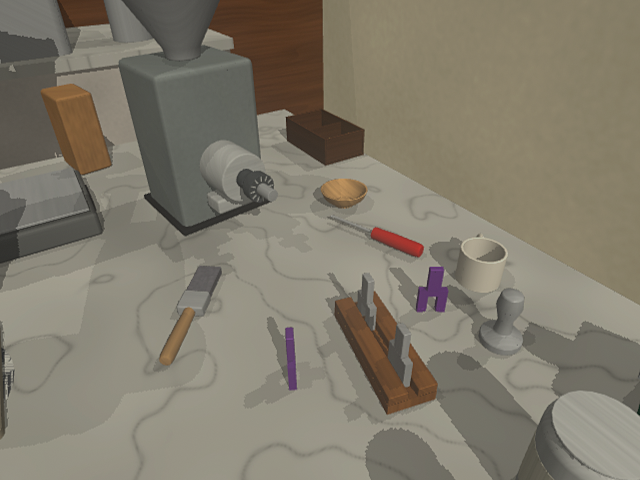

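```bash
python3 - <<'E'
from h import *
a=np.load('scene0.npz');b=np.load('side0.npz')
c1=cv2.resize(a['im'][225:315,145:275],None,fx=3,fy=3,interpolation=2)
c2=cv2.resize(b['im'][260:420,320:450],None,fx=3,fy=3,interpolation=2)
c3=cv2.resize(a['im'][180:280,350:490],None,fx=2.7,fy=2.7,interpolation=2)
cv=np.zeros((600,800,3),np.uint8);cv[:270,:390]=c1;cv[:480,400:790]=c2;cv[280:550,:378]=c3;cv2.imwrite('pics/c.png',cv)
for n,z in(('scene',a),('side',b)):
    P=z['P'];im=z['im'];ok=z['d']>0
    hsv=cv2.cvtColor(im,40)
    X,Y,Z=P[...,0],P[...,1],P[...,2]
    # rest top
    reg=(np.abs(Z-30)<4)&(Y<-150)&(Y>-600)&(X>400)&(X<800)&(hsv[...,1]>90)&ok&(hsv[...,0]<20)
    reg=cv2.morphologyEx(reg.astype('u1'),cv2.MORPH_OPEN,np.ones((2,2)))
    k,l,s,_=cv2.connectedComponentsWithStats(reg);
    pts=P[reg>0][:,:2].astype('f4')
    print(n,'rest',cv2.minAreaRect(pts),len(pts))
    pl=ok&(Z>45)&(Z<110)&(hsv[...,1]<60)
    k,l,s,cen=cv2.connectedComponentsWithStats(pl.astype('u1'))
    for i in range(1,k):
        q=P[l==i]
        if s[i,4]>40 and q[:,1].mean()<100: print(n,s[i].tolist(),cen[i].round(),np.median(q,0).round(1),q.min(0).round(),q.max(0).round(), np.array(cv2.minAreaRect(q[:,:2].astype('f4'))[0]).round(1))
    # shaft region
    sh=ok&(Z>95)&(Z<150)&(X>350)&(X<800)&(Y>50)&(Y<300)
    q=P[sh]
    for y in range(60,300,5):
        m=(q[:,1]>=y)&(q[:,1]<y+5)
        if m.sum()>3: print(y,m.sum(),q[m].min(0).round(1)[[0,2]],q[m].max(0).round(1)[[0,2]])
E
```

```text
scene rest ((656.7052612304688, -212.79949951171875), (757.8738403320312, 237.95147705078125), 41.956085205078125) 2027
scene [302, 55, 59, 40, 1317] [331.  78.] [61.1 -3.  78. ] [  4. -69.  45.] [ 75.  69. 110.] [40.4 -1.5]
scene [166, 242, 26, 24, 347] [177. 255.] [ 545.9 -294.4   67. ] [ 535. -318.   45.] [ 553. -276.  100.] [ 542.9 -296.3]
scene [20, 251, 68, 55, 1482] [ 62. 285.] [ 612.8 -469.1   79.8] [ 549. -534.   45.] [ 627. -453.  110.] [ 597.7 -484.5]
scene [220, 252, 24, 24, 344] [231. 264.] [ 569.5 -197.2   67.4] [ 557. -220.   45.] [ 576. -178.  100.] [ 566.6 -198.6]
scene [0, 326, 40, 50, 1083] [ 20. 352.] [ 737.1 -488.8  108.3] [ 677. -542.   47.] [ 765. -464.  110.] [ 719.7 -503.2]
scene [134, 331, 24, 25, 463] [145. 343.] [ 716.5 -315.3   84.3] [ 697. -334.   46.] [ 728. -304.   93.] [ 712.2 -318.6]
scene [187, 371, 57, 59, 836] [215. 400.] [ 803.2 -201.    57.4] [ 756. -246.   45.] [ 839. -161.   65.] [ 801.9 -207.2]
60 39 [533.4 117.7] [553.8 132.8]
65 95 [517.1  96.6] [552.4 147.9]
70 124 [523.5  99.3] [566.3 148.4]
75 90 [517.5 109. ] [567.2 148.5]
80 91 [521.4 
[... 3278 characters left out ...]
00 225 [427.6  95.1] [488.  149.8]
205 38 [426.8  95.5] [429.8 149.9]
210 93 [426.1  97.4] [602.9 149.9]
215 183 [425.8 102.4] [612.2 149.7]
220 58 [424.7  95.8] [614.4 148.7]
225 22 [424.4  96.5] [425.9 148.3]
230 26 [423.6  99.1] [425.9 148.6]
235 25 [422.8  95.9] [425.  147.4]
240 24 [422.3  96.2] [424.4 148.5]
245 27 [421.3  96.2] [423.5 145.6]
250 22 [421.   96.9] [422.5 148.7]
255 24 [420.2  97. ] [422.9 145.6]
260 21 [419.5  99.3] [421.4 148.6]
265 25 [418.9  95.8] [421.2 149.2]
270 19 [418.6  97.6] [420.1 147.1]
275 25 [417.8  99.6] [419.8 148.4]
280 22 [417.   96.6] [418.6 148.7]
285 16 [416.3  97.5] [418.3 146.6]
290 28 [415.4  95.6] [417.5 148.6]
295 19 [415.1  96. ] [416.6 142.9]
```

View pics/c.png

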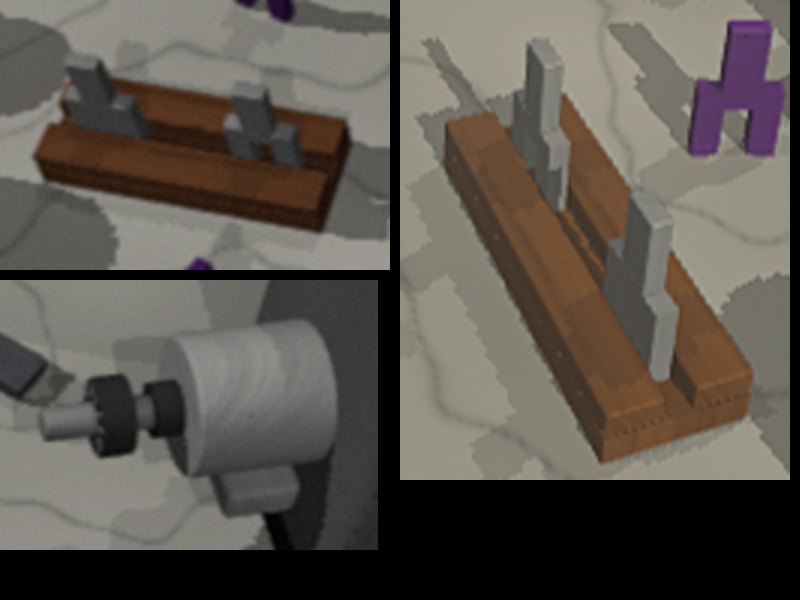

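The crop shows the slotted keeper is the right-hand plate in the scene view (full picture 233,268; legs with a gap), the solid one is at (178,258). Burr is at (390,230), the hub and snout face at about (405–415,230).

```bash
cat >> h.py <<'E'
def go(target,yaw,via=None):
    """tool shift & turn from measured pose to a tool-down world pose"""
    s=r.sense();M=R.from_euler('xyz',s['tcp_rot'],degrees=True)
    W=R.from_euler('xyz',[180,0,yaw],degrees=True)
    print('shift',M.inv().apply(np.array(target)-s['tool_pos']).round(1),'turn',(M.inv()*W).as_rotvec().round(3))
E
python3 - <<'E'
from h import *
S={n:np.load(n+'0.npz') for n in('scene','side','wrist')}
A=[]
for n in('scene','side'):
    z=S[n];P=z['P'][z['d']>0];A.append(P)
    X,Y,Z=P.T
    m=(Y>125)&(Y<190)&(Z>110)&(Z<130)&(X>450)&(X<620)
    q=P[m]
    for sgn,g in((1,q[q[:,0]>540]),(-1,q[q[:,0]<520])):
        if len(g)>30:
            c=np.polyfit(g[:,1],g[:,0],1);print(n,sgn,len(g),c.round(4),'x at130',np.polyval(c,130).round(1), 'z',g[:,2].mean().round(1))
    a=np.array([-.124,.992,0]);o=np.array([532.9,130,120]);
    rel=P-o;s=rel@a;rad=np.linalg.norm(rel-s[:,None]*a,axis=1);
    lat=rel@np.array([.992,.124,0])
    for lo,hi in((0,9),(11,13),(15,24),(27.5,42)):
        mm=(rad>lo)&(rad<hi)&(s>-110)&(s<10)
        h,e=np.histogram(s[mm],bins=np.arange(-110,12,3));print(n,lo,hi,[(int(b),int(k)) for b,k in zip(e,h) if k>3])
    m=(s>-64)&(s<-40)&(rad>23)&(rad<31)
    # circle fit burr
    q=np.c_[lat[m],rel[m,2]];K=np.c_[2*q,np.ones(len(q))];c=np.linalg.lstsq(K,(q**2).sum(1),rcond=None)[0];print('burr circ',c[:2],np.sqrt(c[2]+c[0]**2+c[1]**2))
A.append(S['wrist']['P'][S['wrist']['d']>0])
P=np.vstack(A)
print('heights, rows x, cols y 0..650 by 50')
for x in range(100,700,50):
    print(x,[int(P[(P[:,0]>=x)&(P[:,0]<x+50)&(P[:,1]>=y)&(P[:,1]<y+50)][:,2].max(initial=-1)) for y in range(-300,700,50)])
E
```

```text
scene 1 296 [6.040000e-02 5.631128e+02] x at130 571.0 z 120.6
scene 0 9 [(-95, 12)]
scene 11 13 [(-95, 9), (-92, 9), (-89, 13), (-86, 13), (-83, 12), (-80, 7), (-77, 14), (-74, 13), (-71, 9), (-68, 10), (-65, 15), (-62, 9), (-38, 4), (-35, 10), (-32, 11), (-29, 13), (-26, 10)]
scene 15 24 [(-65, 6), (-62, 62), (-26, 46), (-23, 31), (-20, 37), (-17, 40), (-14, 40), (-11, 33), (-8, 67)]
scene 27.5 42 [(-62, 6), (-59, 5), (-56, 6), (-53, 9), (-50, 6), (-47, 8), (-44, 7), (-8, 265)]
burr circ [0.76934899 1.73093617] 24.743702519254068
side 1 38 [  2.6391 233.4649] x at130 576.5 z 125.6
side -1 153 [-1.306000e-01  5.050234e+02] x at130 488.0 z 120.8
side 0 9 [(-98, 42), (-95, 27)]
side 11 13 [(-98, 4), (-95, 9), (-92, 6), (-89, 6), (-83, 4), (-80, 4), (-77, 4), (-74, 5), (-71, 5), (-68, 7), (-65, 11), (-62, 13)]
side 15 24 [(-65, 148), (-62, 88), (-59, 5), (-56, 6), (-50, 4), (-47, 5), (-29, 11), (-26, 32), (-23, 21), (-20, 19), (-17, 23), (-14, 21), (-11, 60), (-8, 93)]
side 27.5 42 [(-11, 168), (-8, 399), (-5, 13)]
burr circ [0.29651172 0.96867998] 24.638987894414804
heights, rows x, co
[... 260 characters left out ...]
 20, 17, 5, 5, 4, 5, 4, 4, 60, 62, 60, 60, 60, 60, 190, 190, 191]
300 [4, 4, 4, 21, 23, 23, 4, 5, 4, 4, 4, 2, 2, 2, 2, 2, 2, 190, 191, 190]
350 [4, 5, 4, 5, 19, 24, 22, 14, 5, 4, 4, 2, 11, 13, 2, 2, 2, 189, 190, 189]
400 [4, 84, 43, 4, 4, 20, 22, 19, 4, 297, 461, 403, 398, 300, 1, 2, 3, 4, 4, 2]
450 [5, 4, 5, 4, 4, 6, 4, 4, 153, 296, 485, 487, 358, 300, -1, 2, 5, 4, 3, 1]
500 [100, 34, 33, 4, 5, 4, 133, 148, 169, 169, 486, 491, 490, 302, 2, 4, 4, 4, -1, -1]
550 [59, 99, 100, 3, 4, 4, 131, 145, 166, 163, 478, 488, 446, 302, 15, 5, 4, 3, -1, -1]
600 [4, 18, 33, 4, 5, 4, 6, 5, 4, 4, 302, 460, 447, 288, 14, 4, 4, -1, -1, -1]
650 [16, 84, 4, 5, 3, 5, 19, 19, 4, 4, 6, 4, 4, 4, 4, 4, 3, -1, -1, -1]
```

View pics/wrist0.png

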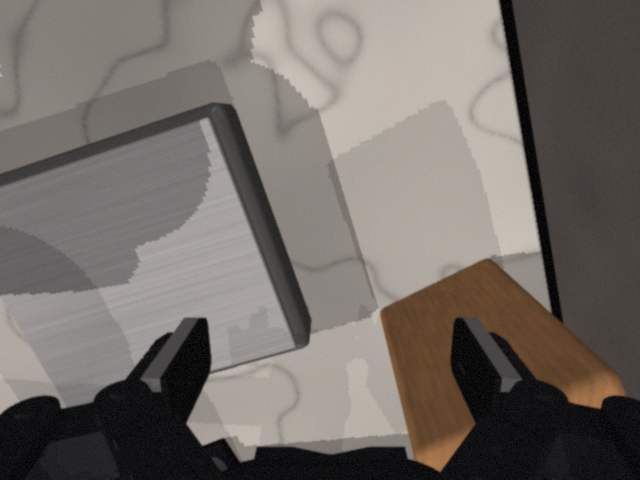

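The wrist view shows the scale at left and a tall wooden block beside the right finger (490,300), so I leave along -y first, then swing in close to the base, around the grinder.

Request:
jog_arm --rows '[[[-102,-254,-10],[0,0,0]],[[-102,-254,-10],[0,0,0]],[[-102,-254,-10],[0,0,0]],[[-102,-254,-10],[0,0,0]],[[-102,-254,-10],[0,0,0]],[[-102,-254,-10],[0,0,0]],[[-280,-356,-10],[0,0,-0.424]],[[-280,-356,-10],[0,0,-0.424]],[[-280,-356,-10],[0,0,-0.424]],[[-280,-356,-10],[0,0,-0.424]]]' --grip 0 --force 30

```text
time: 1.15
tool_pos: [311.8, 180.7, 241.4]
tcp_rot: [180.0, 0.0, -172.6]
ft_force: [1.1, 1.6, -0.4]
finger_gap: -0.2
grip_force: 0.0
```

```bash
python3 -c "
from h import *
s=r.sense();print(s['time'],s['tool_pos'],s['tcp_rot'],s['finger_gap'])
go([340,150,240],187.1);go([545.2,35.8,230],187.1)"
```

```text
1.15 [311.84923125 180.67808901 241.38005658] [ 1.79953656e+02  4.21245921e-02 -1.72612163e+02] -0.2192481630366188
shift [-24.  -34.    1.4] turn [0.001 0.001 0.005]
shift [-212.8 -173.7   11.4] turn [0.001 0.001 0.005]
```

Request:
jog_arm --rows '[[[-213,-174,11],[0,0,0.005]],[[-213,-174,11],[0,0,0.005]],[[-213,-174,11],[0,0,0.005]],[[-213,-174,11],[0,0,0.005]],[[-213,-174,11],[0,0,0.005]],[[-213,-174,11],[0,0,0.005]],[[-213,-174,11],[0,0,0.005]],[[-213,-174,11],[0,0,0.005]]]'

```text
time: 1.95
tool_pos: [543.8, 34.7, 229.5]
tcp_rot: [180.0, -0.1, -173.3]
ft_force: [-0.8, -0.0, 0.4]
finger_gap: -0.0
grip_force: 0.0
```

```bash
python3 - <<'E'
from h import *
im,d,P,T,p=cloud('wrist');cv2.imwrite('pics/w1.png',im);np.savez('w1.npz',im=im,d=d,P=P)
print(r.sense()['time'],r.sense()['tool_pos'],r.sense()['tcp_rot'])
go([545.2,35.8,150],187.1)
P=P[d>0]
a=np.array([-.124,.992,0]);o=np.array([533.4,130.1,120]);rel=P-o;s=rel@a;lat=rel@np.array([.992,.124,0]);rad=np.linalg.norm(rel-s[:,None]*a,axis=1)
for lo,hi in((-102,-85),(-85,-70),(-62,-45)):
    m=(s>lo)&(s<hi)&(rad<32)&(rel[:,2]>0);print(lo,m.sum(),lat[m].min().round(1),lat[m].max().round(1),rel[m,2].max().round(1))
for lo,hi in((0,13),(15,24),(27.5,42)):
    mm=(rad>lo)&(rad<hi)&(s>-110)&(s<10)
    h,e=np.histogram(s[mm],bins=np.arange(-110,12,3));print(lo,hi,[(int(b),int(k)) for b,k in zip(e,h) if k>3])
E
```

```text
2.0 [543.51273563  35.17695785 229.87718264] [ 1.79972685e+02 -7.10926275e-02 -1.73253216e+02]
shift [-1.8  0.4 79.9] turn [ 0.    -0.001 -0.006]
-102 472 -11.2 9.5 11.7
-85 813 -11.2 9.6 11.9
-62 2539 -26.3 24.4 27.0
0 13 [(-95, 93), (-92, 156), (-89, 169), (-86, 170), (-83, 169), (-80, 166), (-77, 167), (-74, 164), (-71, 168), (-68, 161), (-65, 158), (-62, 111), (-38, 21), (-35, 162), (-32, 170), (-29, 173), (-26, 190)]
15 24 [(-62, 346), (-59, 6), (-56, 8), (-53, 7), (-50, 6), (-47, 5), (-44, 7), (-41, 6), (-26, 236), (-23, 274), (-20, 282), (-17, 293), (-14, 280), (-11, 285), (-8, 686)]
27.5 42 [(-8, 2430), (-5, 17)]
```

View pics/w1.png

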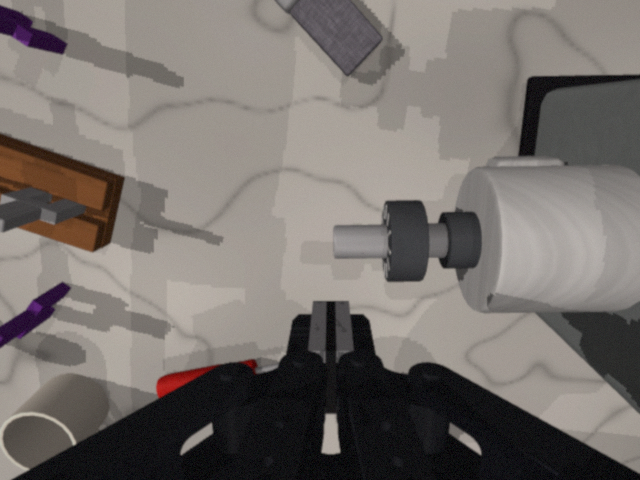

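The wrist view shows the shaft end at (335,240), burr at (405,240), snout face near (470,240), and closed finger tips clear of the shaft. Descend above the shaft end.

Request:
jog_arm --rows '[[[-2,0,40],[0,0,-0.006]],[[-2,0,75],[0,0,-0.006]],[[-2,0,85],[0,0,-0.006]],[[-2,0,92],[0,0,-0.006]],[[-2,0,93],[0,0,-0.006]],[[-2,0,93],[0,0,-0.006]]]'

```text
time: 2.6
tool_pos: [547.1, 35.3, 139.2]
tcp_rot: [-180.0, 0.1, -172.9]
ft_force: [-0.3, -0.3, 0.3]
finger_gap: 0.1
grip_force: 0.0
```

```bash
python3 -c "
from h import *
s=r.sense();print(s['tool_pos'],s['tcp_rot'],s['ft_force'])
a=np.array([-.124,.992,0]);print((s['tool_pos']-[533.1,130.1,120])@a)
go([533.1+.124*65,130.1-.992*65,136],187.1)"
```

```text
[547.12890729  35.28033804 139.16446225] [-1.79975899e+02  1.47317352e-01 -1.72882821e+02] [-0.28825796 -0.29865094  0.29953355]
-95.80068916840402
shift [ 2.2 30.8  3.1] turn [-0.     0.003  0.   ]
```

Request:
jog_arm --rows '[[[2,8,2.5],[0,0,0]],[[2,14,2.5],[0,0,0]],[[2,16,2.5],[0,0,0]],[[2,18,2.5],[0,0,0]],[[2,20,2.5],[0,0,0]],[[2,22,2.5],[0,0,0]],[[2,24,2.5],[0,0,0]],[[2,26,2.5],[0,0,0]]]'

```text
time: 3.4
tool_pos: [541.1, 60.3, 134.8]
tcp_rot: [-180.0, 0.0, -172.9]
ft_force: [1.4, -3.7, -0.0]
finger_gap: 0.2
grip_force: 1.5
```

Request:
jog_arm --rows '[[[0,1.5,-1],[0,0,0]],[[0,3,-1],[0,0,0]],[[0,4.5,-1],[0,0,0]]]'

```text
time: 3.7
tool_pos: [540.3, 65.1, 135.8]
tcp_rot: [-180.0, -0.0, -172.9]
ft_force: [0.7, -3.5, 0.1]
finger_gap: -0.4
grip_force: 1.5
```

Request:
jog_arm --rows '[[[0,1,0],[0,0,0]],[[0,2,0],[0,0,0]]]'

```text
time: 3.9
tool_pos: [540.1, 67.2, 135.8]
tcp_rot: [-180.0, -0.0, -172.9]
ft_force: [0.2, -2.7, 0.4]
finger_gap: 0.1
grip_force: 1.4
```

Request:
jog_arm --rows '[[[0,1,0],[0,0,0]],[[0,2,0],[0,0,0]]]'

```text
time: 4.1
tool_pos: [539.8, 69.1, 135.8]
tcp_rot: [-180.0, -0.0, -172.9]
ft_force: [0.0, -3.2, -0.2]
finger_gap: -0.0
grip_force: 1.4
```

Request:
jog_arm --rows '[[[0,1,0],[0,0,0]],[[0,1,0],[0,0,0]]]'

```text
time: 4.3
tool_pos: [539.7, 70.2, 135.8]
tcp_rot: [180.0, -0.0, -172.9]
ft_force: [-0.6, -2.7, -0.5]
finger_gap: -0.0
grip_force: 1.1
```

Request:
jog_arm --rows '[[[0,1,0],[0,0,0]],[[0,1,0],[0,0,0]]]'

```text
time: 4.5
tool_pos: [539.6, 71.2, 135.8]
tcp_rot: [180.0, -0.0, -172.9]
ft_force: [-0.7, -2.8, 0.7]
finger_gap: -0.0
grip_force: 1.2
```

Request:
jog_arm --rows '[[[0,1,0],[0,0,0]],[[0,1,0],[0,0,0]]]'

```text
time: 4.7
tool_pos: [539.5, 71.6, 135.8]
tcp_rot: [-179.9, -0.0, -172.9]
ft_force: [-0.8, -6.4, -0.0]
finger_gap: 0.0
grip_force: 2.4
```

Request:
jog_arm --rows '[[[0,0.5,0],[0,0,0]],[[0,0.5,0],[0,0,0]]]'

```text
time: 4.9
tool_pos: [539.5, 71.7, 135.8]
tcp_rot: [-179.9, -0.0, -172.9]
ft_force: [0.4, -6.6, -0.2]
finger_gap: -0.1
grip_force: 3.2
```

```bash
python3 -c "
from h import *
s=r.sense();print(s['tool_pos'],s['ft_force'])
a=np.array([-.124,.992,0]);print((s['tool_pos']-[533.1,130.1,120])@a)"
```

```text
[539.54525876  71.71150561 135.7873269 ] [ 0.3888485  -6.57767012 -0.24740946]
-58.72059852363056
```

Request:
jog_arm --rows '[[[0,1.5,0],[0,0,0]],[[0,1.5,0],[0,0,0]],[[0,1.5,0],[0,0,0]]]'

```text
time: 5.2
tool_pos: [539.5, 72.0, 135.8]
tcp_rot: [-179.8, -0.0, -173.0]
ft_force: [1.1, -13.3, 0.5]
finger_gap: -0.2
grip_force: 5.6
```

Firm stop: burr home. Back off, rise, and look.

Request:
jog_arm --rows '[[[0,-12,0],[0,0,0]],[[0,-25,0],[0,0,0]],[[0,-30,-40],[0,0,0]],[[0,-35,-80],[0,0,0]],[[0,-35,-95],[0,0,0]],[[0,-35,-95],[0,0,0]]]'

```text
time: 5.8
tool_pos: [545.7, 38.9, 234.4]
tcp_rot: [-180.0, 0.4, -172.9]
ft_force: [-0.5, 0.2, -0.0]
finger_gap: -0.1
grip_force: 0.0
```

```bash
python3 - <<'E'
from h import *
im,d,P,T,p=cloud('wrist');cv2.imwrite('pics/w2.png',im)
z=r.sense();print(z['time'],z['tool_pos'],z['tcp_rot'],z['ft_force'])
Q=P;P=P[d>0]
a=np.array([-.124,.992,0]);o=np.array([533.1,130.1,120]);rel=P-o;s=rel@a;lat=rel@np.array([.992,.124,0]);rad=np.linalg.norm(rel-s[:,None]*a,axis=1)
for lo,hi in((0,13),(15,24),(24,28),(27.5,42)):
    mm=(rad>lo)&(rad<hi)&(s>-110)&(s<10)
    h,e=np.histogram(s[mm],bins=np.arange(-110,12,1));print(lo,hi,[(int(b),int(k)) for b,k in zip(e,h) if k>8])
for lo,hi in((-95,-85),(-80,-70),(-62,-55),(-46,-30)):
    m=(s>lo)&(s<hi)&(rad<30)&(rel[:,2]>0);print(lo,m.sum(),lat[m].min().round(1),lat[m].max().round(1),rel[m,2].max().round(1))
# keeper: slotted plate points
hsv=cv2.cvtColor(im,40);m=(d>0)&(Q[...,2]>50)&(Q[...,2]<105)&(hsv[...,1]<60)&(Q[...,1]<-150)&(Q[...,0]>520)&(Q[...,0]<620)
q=Q[m];print('plate',len(q),q.min(0),q.max(0));t=q[q[:,2]>92];print(t.mean(0),cv2.minAreaRect(t[:,:2].astype('f4')))
E
```

```text
5.85 [544.46589417  39.10944045 231.77535443] [ 1.79992542e+02  1.53322204e-01 -1.72920408e+02] [ 0.76936842  0.11810861 -0.29996577]
0 13 [(-94, 59), (-93, 32), (-92, 68), (-91, 34), (-90, 68), (-89, 64), (-88, 38), (-87, 67), (-86, 36), (-85, 66), (-84, 59), (-83, 43), (-82, 65), (-81, 48), (-80, 56), (-79, 59), (-78, 44), (-77, 62), (-76, 51), (-75, 48), (-74, 58), (-73, 46), (-72, 57), (-71, 57), (-70, 43), (-69, 61), (-68, 48), (-67, 56), (-66, 57), (-65, 44), (-64, 58), (-63, 48), (-62, 53), (-61, 53), (-60, 44), (-59, 35), (-58, 40), (-57, 42), (-56, 46), (-55, 36), (-54, 45), (-53, 38), (-52, 42), (-51, 42), (-50, 40), (-49, 41), (-48, 43), (-47, 57), (-46, 83)]
15 24 [(-47, 185), (-46, 244), (-23, 9), (-22, 68), (-21, 91), (-20, 93), (-19, 87), (-18, 99), (-17, 88), (-16, 91), (-15, 93), (-14, 89), (-13, 95), (-12, 91), (-11, 90), (-10, 87), (-9, 93), (-8, 95), (-7, 247), (-6, 306)]
24 28 [(-47, 14), (-46, 145), (-45, 145), (-44, 133), (-43, 128), (-42, 131), (-41, 142), (-40, 135), (-39, 136), (-38, 122), (-37, 140), (-36, 137), (-35, 135), (-34, 125), (-33, 143), (-32, 131), (-31, 122), (-30, 145), (-29, 134), (-28, 134), (-27, 137), (-26, 127), (-25, 78), (-7, 180), (-6, 232)]
27.5 42 [(-7, 936), (-6, 1308), (-5, 11)]
-95 458 -11.0 9.9 11.6
-80 528 -11.0 9.9 11.9
-62 292 -10.9 8.9 11.2
-46 2411 -26.2 24.3 27.1
plate 1369 [ 556.02096972 -218.05656936   50.00411347] [ 574.67363886 -175.61826144   97.13559145]
[ 566.65966853 -188.23326796   94.64505525] ((567.0109252929688, -188.32728576660156), (10.611278533935547, 3.7974936962127686), 2.2600834369659424)
```

```bash
python3 -c "
from h import *
go([566.5,-199,170],76.3)"
```

```text
shift [   7.6 -239.    61.7] turn [0.003 0.002 1.933]
```

Request:
jog_arm --rows '[[[8,-239,0],[0,0,1.933]],[[8,-239,0],[0,0,1.933]],[[8,-239,0],[0,0,1.933]],[[8,-239,0],[0,0,1.933]],[[8,-239,30],[0,0,1.933]],[[8,-239,60],[0,0,1.933]],[[8,-239,60],[0,0,1.933]],[[8,-239,60],[0,0,1.933]],[[8,-239,60],[0,0,1.933]],[[8,-239,60],[0,0,1.933]]]' --grip 50

```text
time: 6.85
tool_pos: [563.8, -198.1, 167.6]
tcp_rot: [-179.8, -0.2, 100.8]
ft_force: [0.1, 0.8, -0.9]
finger_gap: 49.6
grip_force: 0.0
```

```bash
python3 -c "
from h import *
go([566.5,-199,170],76.3)"
```

```text
shift [-1.4  2.5 -2.4] turn [-0.004 -0.002  0.428]
```

Request:
jog_arm --rows '[[[0,2,0],[0,0,0.428]],[[0,2,0],[0,0,0.428]],[[0,2,0],[0,0,0.428]],[[0,2,0],[0,0,0.428]]]'

```text
time: 7.25
tool_pos: [565.9, -197.7, 168.0]
tcp_rot: [-179.8, -0.1, 76.5]
ft_force: [0.7, -0.4, 0.1]
finger_gap: 49.8
grip_force: 0.0
```

```bash
python3 - <<'E'
from h import *
im,d,P,T,p=cloud('wrist');cv2.imwrite('pics/w3.png',im)
z=r.sense();print(z['time'],z['tool_pos'],z['tcp_rot'],z['finger_gap'])
hsv=cv2.cvtColor(im,40);m=(d>0)&(P[...,2]>34)&(P[...,2]<105)&(hsv[...,1]<60)&(np.hypot(P[...,0]-566,P[...,1]+199)<40)
for lo,hi in((50,58),(60,90),(93,101)):
    q=P[m&(P[...,2]>lo)&(P[...,2]<hi)]
    if len(q)>5: print(lo,len(q),cv2.minAreaRect(q[:,:2].astype('f4')),np.median(q,0))
E
```

```text
7.3 [ 566.05604034 -197.83514244  168.40719651] [-1.79806930e+02 -5.21778661e-02  7.67977963e+01] 50.2667501915586
50 256 ((569.1715698242188, -183.35394287109375), (12.200885772705078, 9.464320182800293), 76.78006744384766) [ 569.55748316 -182.54106732   57.20859337]
60 226 ((567.5952758789062, -188.65890502929688), (1.5719271898269653, 9.61860466003418), 80.40705108642578) [ 567.76183338 -188.42953273   76.51695332]
93 644 ((565.6499633789062, -197.73118591308594), (19.962160110473633, 9.949950218200684), 76.27584838867188) [ 565.72023799 -197.08125773   96.27225296]
```

View pics/w3.png

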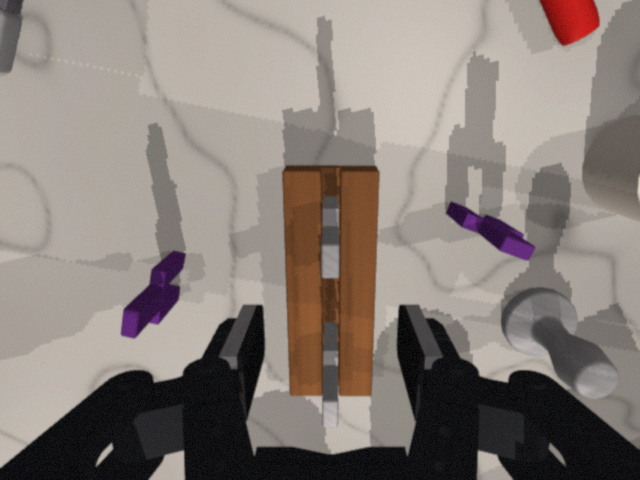

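Centred on the slotted keeper (its tab top at (330,250); solid one lower at (330,400)). Descend and grip.

Request:
jog_arm --rows '[[[0,0,40],[0,0,0.01]],[[0,0,80],[0,0,0.01]],[[0,0,95],[0,0,0.01]],[[0,0,99.4],[0,0,0.01]],[[0,0,99.4],[0,0,0.01]],[[0,0,99.4],[0,0,0.01]]]'

```text
time: 7.9
tool_pos: [568.6, -199.1, 73.6]
tcp_rot: [179.8, 0.0, 76.1]
ft_force: [0.0, -0.5, 0.8]
finger_gap: 50.2
grip_force: 0.0
```

Request:
jog_arm --rows '[[[0,0,0],[0,0,0]],[[0,0,0],[0,0,0]],[[0,0,0],[0,0,0]],[[0,0,0],[0,0,0]],[[0,0,0],[0,0,0]]]' --grip 5 --force 60

```text
time: 8.4
tool_pos: [567.4, -198.6, 72.6]
tcp_rot: [180.0, 0.0, 76.1]
ft_force: [-2.3, 1.5, 5.5]
finger_gap: 8.9
grip_force: 58.6
```

Request:
jog_arm --rows '[[[0,0,-5],[0,0,0]],[[0,0,-20],[0,0,0]],[[0,0,-60],[0,0,0]],[[0,0,-100],[0,0,0]],[[0,0,-150],[0,0,0]],[[0,0,-150],[0,0,0]],[[0,0,-150],[0,0,0]],[[0,0,-150],[0,0,0]]]'

```text
time: 9.2
tool_pos: [566.6, -198.2, 220.5]
tcp_rot: [-179.9, -0.0, 76.1]
ft_force: [-0.4, 0.1, -2.4]
finger_gap: 8.6
grip_force: 58.8
```

```bash
python3 - <<'E'
from h import *
for n in('scene','side'):
    im,d,P,T,p=cloud(n);np.savez(n+'3.npz',im=im,d=d,P=P)
    z=r.sense();t=z['tool_pos'];print(n,z['time'],t,z['tcp_rot'],z['finger_gap'],z['grip_force'],z['ft_force'])
    if n=='scene': a=cv2.resize(im[150:310,140:300],None,fx=2.5,fy=2.5)
    else: b=cv2.resize(im[150:350,280:460],None,fx=2.2,fy=2.2)
    m=(d>0)&(np.abs(P[...,0]-t[0])<25)&(np.abs(P[...,1]-t[1])<35)&(P[...,2]<t[2]-18)&(P[...,2]>t[2]-75)
    q=P[m];print(len(q),q.min(0),q.max(0),cv2.minAreaRect(q[:,:2].astype('f4')))
    for zz in range(-75,-15,10):
        k=q[(q[:,2]>t[2]+zz)&(q[:,2]<t[2]+zz+10)]
        if len(k)>3: print(zz,len(k),k.mean(0).round(1))
c=np.zeros((450,800,3),np.uint8);c[:400,:400]=a;c[:440,402:402+396]=b[:440,:396];cv2.imwrite('pics/held.png',c)
go([546,45,262],187.1)
E
```

```text
scene 9.25 [ 566.20326744 -198.02815311  219.67338823] [-1.79831005e+02 -3.12543063e-02  7.60565174e+01] 8.576939823052301 58.84576141834259 [-0.24692808  0.03892001 -1.50787023]
330 [ 557.9492814  -220.14296855  162.99809363] [ 577.19942647 -177.04353695  201.59676408] ((566.3578491210938, -198.4125213623047), (43.018924713134766, 13.341885566711426), 76.54573059082031)
-55 79 [ 569.9 -197.6  170. ]
-45 87 [ 570.1 -197.1  179.8]
-35 82 [ 570.6 -197.3  189.5]
-25 79 [ 571.4 -196.6  198.2]
side 9.3 [ 566.09041378 -197.98146833  219.35015038] [-1.79798614e+02 -3.55514186e-02  7.60572737e+01] 8.912144593603 58.84395897388458 [ 0.52024472  0.23315667 -1.66895228]
544 [ 555.36212428 -221.32001934  162.83711683] [ 571.55262114 -176.09916771  201.29490516] ((566.1829223632812, -199.18032836914062), (45.5635871887207, 11.234642028808594), 75.84402465820312)
-65 7 [ 560.2 -214.2  163.6]
-55 133 [ 562.6 -204.2  169.6]
-45 156 [ 562.8 -203.4  179.4]
-35 139 [ 562.1 -205.6  189.2]
-25 109 [ 561.9 -205.6  198. ]
shift [231.  -78.2 -42.2] turn [-0.002 -0.004 -1.938]
```

View pics/held.png

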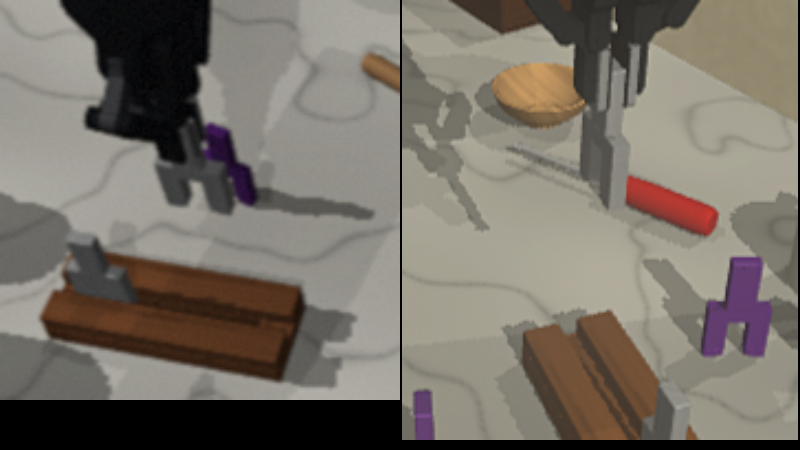

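Held upright, slot down, the solid plate still in the rest. Carry to the shaft end.

Request:
jog_arm --rows '[[[236,-82,-25],[0,0,-1.938]],[[236,-82,-25],[0,0,-1.938]],[[236,-82,-25],[0,0,-1.938]],[[236,-82,-25],[0,0,-1.938]],[[236,-82,-25],[0,0,-1.938]],[[236,-82,-25],[0,0,-1.938]],[[236,-82,-25],[0,0,-1.938]],[[236,-82,-25],[0,0,-1.938]],[[236,-82,-25],[0,0,-1.938]],[[236,-82,-25],[0,0,-1.938]]]'

```text
time: 10.3
tool_pos: [543.6, 50.5, 244.6]
tcp_rot: [-179.9, -0.2, 162.4]
ft_force: [0.2, 0.3, -1.0]
finger_gap: 8.9
grip_force: 58.9
```

```bash
python3 - <<'E'
from h import *
go([543,50.7,200],187.1)
E
```

```text
shift [ 0.5  0.1 44.6] turn [-0.    -0.003 -0.432]
```

Request:
jog_arm --rows '[[[0,0,0],[0,0,-0.432]],[[0,0,0],[0,0,-0.432]],[[0,0,20],[0,0,-0.432]],[[0,0,40],[0,0,-0.432]],[[0,0,43],[0,0,-0.432]],[[0,0,43],[0,0,-0.432]],[[0,0,43],[0,0,-0.432]]]'

```text
time: 11.0
tool_pos: [544.6, 50.4, 203.9]
tcp_rot: [-180.0, 0.0, -173.3]
ft_force: [0.1, 0.2, -0.1]
finger_gap: 8.8
grip_force: 58.9
```

```bash
cat > m.py <<'E'
from h import *
a=np.array([-.124,.992,0]);l=np.array([.992,.124,0]);o=np.array([533.1,130.1,120])
z=r.sense();t=z['tool_pos'];ts=(t-o)@a
print(z['time'],t,z['tcp_rot'],z['ft_force'],'tcp s',ts.round(1),'lat',((t-o)@l).round(1))
import sys
for n in('scene','side','wrist'):
    im,d,P,T,p=cloud(n);cv2.imwrite(f'pics/{sys.argv[1]}_{n}.png',im)
    P=P[d>0];rel=P-o;s=rel@a;lat=rel@l;h=rel[:,2];rad=np.hypot(lat,h)
    dz=P[:,2]-t[2]
    k=(abs(s-ts)<13)&(abs(lat)<30)&(dz<-19)&(dz>-62)&(rad>14)
    if k.sum()>20: print(n,'keeper',k.sum(),'s pct',np.percentile(s[k],[2,25,50,75,98]).round(1),'lat',np.percentile(lat[k],[0.5,50,99.5]).round(1),'zmin',P[k,2].min().round(1))
    f=(rad>15)&(rad<24)&(s<-40)&(s>-52)
    sh=(rad<14)&(s<ts-8)&(s>-95)
    sn=(rad>30)&(rad<42)&(s>-12)&(s<-2)
    print(n,'face',f.sum(),np.median(s[f]) if f.sum() else 0,'shaft lat',np.percentile(lat[sh],[.5,99.5]).round(1) if sh.sum()>9 else 0,'snout',np.median(s[sn]) if sn.sum() else 0)
E
python3 m.py p1
```

```text
11.0 [544.64058684  50.35306903 203.90618371] [-1.79999925e+02  1.04257040e-02 -1.73269377e+02] [ 0.10856391  0.21383713 -0.12075674] tcp s -80.5 lat 1.6
scene keeper 191 s pct [-87.1 -86.6 -85.9 -82.3 -77.1] lat [-18.1  20.4  24.5] zmin 147.6
scene face 79 -46.67423308078622 shaft lat [-7.  12.1] snout -6.754384512724032
side keeper 431 s pct [-89.2 -87.7 -86.8 -85.6 -78.2] lat [-18.4  -2.8  24.4] zmin 148.4
side face 177 -47.549710763614506 shaft lat [-10.2  11.2] snout -7.6731680101417075
wrist keeper 543 s pct [-85.5 -83.2 -80.7 -78.2 -75.9] lat [-18.7 -18.2 -17.7] zmin 147.3
wrist face 484 -45.9905495526063 shaft lat [-10.5   9.6] snout -5.984948532663229
```

Cameras agree: keeper needs −2.4 mm lateral, and its inner face is about 29.6 mm from the burr face. Lower above the shaft and feel for the burr face.

Request:
jog_arm --rows '[[[2.4,0,5],[0,0,-0.007]],[[2.4,8,10],[0,0,-0.007]],[[2.4,18,10],[0,0,-0.007]],[[2.4,24,10],[0,0,-0.007]],[[2.4,26,10],[0,0,-0.007]],[[2.4,27,10],[0,0,-0.007]],[[2.4,27,10],[0,0,-0.007]],[[2.4,27,10],[0,0,-0.007]]]'

```text
time: 11.95
tool_pos: [539.0, 76.7, 193.5]
tcp_rot: [-180.0, 0.0, -172.9]
ft_force: [-0.3, -0.1, -1.3]
finger_gap: 8.9
grip_force: 58.9
```

Request:
jog_arm --rows '[[[0,1,0],[0,0,0]],[[0,1,0],[0,0,0]]]'

```text
time: 12.15
tool_pos: [538.8, 77.8, 193.4]
tcp_rot: [180.0, 0.0, -172.9]
ft_force: [-0.6, 0.6, -1.7]
finger_gap: 9.1
grip_force: 58.9
```

Request:
jog_arm --rows '[[[0,0.7,0],[0,0,0]],[[0,0.7,0],[0,0,0]]]'

```text
time: 12.35
tool_pos: [538.7, 78.5, 193.4]
tcp_rot: [180.0, 0.0, -172.9]
ft_force: [0.3, 0.4, -1.3]
finger_gap: 8.5
grip_force: 58.9
```

Request:
jog_arm --rows '[[[0,0.6,0],[0,0,0]],[[0,0.6,0],[0,0,0]]]'

```text
time: 12.55
tool_pos: [538.6, 79.2, 193.4]
tcp_rot: [180.0, -0.0, -172.8]
ft_force: [0.6, 0.5, -1.8]
finger_gap: 8.8
grip_force: 58.9
```

Request:
jog_arm --rows '[[[0,0.6,0],[0,0,0]],[[0,0.6,0],[0,0,0]]]'

```text
time: 12.75
tool_pos: [538.5, 79.8, 193.4]
tcp_rot: [-180.0, -0.0, -172.8]
ft_force: [0.6, -0.1, -0.9]
finger_gap: 8.9
grip_force: 58.8
```

Request:
jog_arm --rows '[[[0,0.6,0],[0,0,0]],[[0,0.6,0],[0,0,0]]]'

```text
time: 12.95
tool_pos: [538.5, 80.0, 193.4]
tcp_rot: [-180.0, 0.0, -172.9]
ft_force: [0.8, -2.4, -1.2]
finger_gap: 9.0
grip_force: 59.1
```

Burr face felt at TCP y≈80.0. Back off to mid-gap and check laterally.

Request:
jog_arm --rows '[[[0,-1.9,0],[0,0,0]],[[0,-1.9,0],[0,0,0]],[[0,-1.9,0],[0,0,0]]]'

```text
time: 13.25
tool_pos: [538.7, 78.5, 193.4]
tcp_rot: [180.0, -0.0, -172.9]
ft_force: [-0.0, -0.2, -0.8]
finger_gap: 8.5
grip_force: 58.9
```

```bash
python3 m.py p2
```

```text
13.25 [538.69336073  78.52564186 193.38691737] [ 1.79984832e+02 -1.34958204e-03 -1.72851692e+02] [-0.04218937 -0.15265054 -0.78143203] tcp s -51.9 lat -0.8
scene keeper 261 s pct [-58.3 -57.7 -55.8 -49.3 -39.5] lat [-20.4  16.   22.6] zmin 131.6
scene face 34 -46.66768637399579 shaft lat [-8.8 12. ] snout -6.782174575101974
side keeper 480 s pct [-60.4 -58.9 -58.  -53.8 -41.9] lat [-22.1  -0.1  21.9] zmin 131.4
side face 179 -47.53563545205521 shaft lat [-10.1  10.6] snout -7.61811889449705
wrist keeper 1620 s pct [-56.4 -49.7 -44.2 -41.6 -39.2] lat [-22.5 -15.7  14.7] zmin 131.4
wrist face 96 -45.99628459485689 shaft lat [-10.8   9.5] snout -5.993036993602881
```

Request:
jog_arm --rows '[[[0,0,2],[0,0,0]],[[0,0,4],[0,0,0]],[[0,0,6],[0,0,0]],[[0,0,8],[0,0,0]],[[0,0,10],[0,0,0]]]'

```text
time: 13.9
tool_pos: [538.6, 78.4, 183.1]
tcp_rot: [-180.0, -0.0, -172.8]
ft_force: [0.3, 0.8, -1.3]
finger_gap: 8.7
grip_force: 58.9
```

Request:
jog_arm --rows '[[[0,0,2],[0,0,0]],[[0,0,4],[0,0,0]]]'

```text
time: 14.1
tool_pos: [538.7, 78.5, 179.2]
tcp_rot: [180.0, 0.0, -172.8]
ft_force: [-0.2, -0.6, -1.3]
finger_gap: 9.2
grip_force: 58.9
```

Request:
jog_arm --rows '[[[0,0,2],[0,0,0]],[[0,0,4],[0,0,0]],[[0,0,6],[0,0,0]]]'

```text
time: 14.4
tool_pos: [538.7, 78.4, 173.3]
tcp_rot: [-180.0, 0.0, -172.8]
ft_force: [0.3, -0.3, -1.5]
finger_gap: 8.8
grip_force: 58.9
```

Request:
jog_arm --rows '[[[0,0,2],[0,0,0]],[[0,0,4],[0,0,0]],[[0,0,6],[0,0,0]]]'

```text
time: 14.7
tool_pos: [538.7, 78.5, 167.2]
tcp_rot: [180.0, -0.0, -172.8]
ft_force: [0.7, 0.0, -2.0]
finger_gap: 8.6
grip_force: 58.9
```

Request:
jog_arm --rows '[[[0,0,2],[0,0,0]],[[0,0,4],[0,0,0]],[[0,0,6],[0,0,0]]]'

```text
time: 15.0
tool_pos: [538.7, 78.5, 161.2]
tcp_rot: [180.0, 0.0, -172.8]
ft_force: [-0.0, -0.1, -1.5]
finger_gap: 8.9
grip_force: 58.9
```

Request:
jog_arm --rows '[[[0,0,1.5],[0,0,0]],[[0,0,3],[0,0,0]]]'

```text
time: 15.2
tool_pos: [538.7, 78.5, 158.2]
tcp_rot: [-180.0, -0.0, -172.8]
ft_force: [-0.4, -0.6, -3.1]
finger_gap: 8.4
grip_force: 58.9
```

Sliding in without resistance. Seat it in 1 mm steps.

Request:
jog_arm --rows '[[[0,0,1],[0,0,0]],[[0,0,2],[0,0,0]]]'

```text
time: 15.4
tool_pos: [538.7, 78.5, 156.3]
tcp_rot: [180.0, 0.0, -172.8]
ft_force: [-0.7, -0.2, -0.5]
finger_gap: 8.9
grip_force: 58.9
```

Request:
jog_arm --rows '[[[0,0,1],[0,0,0]],[[0,0,1],[0,0,0]]]'

```text
time: 15.6
tool_pos: [538.7, 78.5, 155.3]
tcp_rot: [180.0, -0.0, -172.8]
ft_force: [-0.3, -0.7, -0.8]
finger_gap: 8.6
grip_force: 58.9
```

Request:
jog_arm --rows '[[[0,0,0.7],[0,0,0]],[[0,0,0.7],[0,0,0]]]'

```text
time: 15.8
tool_pos: [538.8, 78.4, 154.7]
tcp_rot: [-180.0, 0.0, -172.8]
ft_force: [0.1, -0.9, -0.8]
finger_gap: 8.8
grip_force: 59.0
```

Request:
jog_arm --rows '[[[0,0,0.7],[0,0,0]],[[0,0,0.7],[0,0,0]]]'

```text
time: 16.0
tool_pos: [538.9, 78.5, 154.6]
tcp_rot: [-180.0, 0.0, -172.8]
ft_force: [-1.4, 0.1, 3.3]
finger_gap: 8.9
grip_force: 59.7
```

Request:
jog_arm --rows '[[[0,0,0.6],[0,0,0]],[[0,0,0.6],[0,0,0]]]'

```text
time: 16.2
tool_pos: [539.0, 78.5, 154.5]
tcp_rot: [-180.0, 0.0, -172.8]
ft_force: [-4.3, -0.9, 7.8]
finger_gap: 9.2
grip_force: 60.4
```

Request:
jog_arm --rows '[[[0,0,0.5],[0,0,0]],[[0,0,0.5],[0,0,0]]]'

```text
time: 16.4
tool_pos: [539.0, 78.4, 154.5]
tcp_rot: [-180.0, 0.1, -172.8]
ft_force: [-6.2, -0.4, 11.0]
finger_gap: 9.0
grip_force: 60.9
```

Seated at the expected height with a firm stop. Ease off and release a little.

Request:
jog_arm --rows '[[[0,0,-1.2],[0,0,0]],[[0,0,-1.2],[0,0,0]]]'

```text
time: 16.6
tool_pos: [539.0, 78.5, 154.6]
tcp_rot: [-180.0, 0.1, -172.9]
ft_force: [-0.5, 0.1, 5.0]
finger_gap: 8.7
grip_force: 59.7
```

Request:
jog_arm --rows '[[[0,0,0],[0,0,0]],[[0,0,0],[0,0,0]],[[0,0,0],[0,0,0]],[[0,0,0],[0,0,0]]]' --grip 26

```text
time: 17.0
tool_pos: [538.6, 78.5, 153.9]
tcp_rot: [180.0, -0.0, -172.8]
ft_force: [0.1, 0.4, -0.5]
finger_gap: 25.8
grip_force: 0.0
```

Request:
jog_arm --rows '[[[0,0,-5],[0,0,0]],[[0,0,-20],[0,0,0]],[[0,0,-50],[0,0,0]],[[0,-20,-90],[0,0,0]],[[0,-40,-120],[0,0,0]],[[0,-40,-120],[0,0,0]],[[0,-40,-120],[0,0,0]]]'

```text
time: 17.7
tool_pos: [544.5, 38.4, 276.2]
tcp_rot: [-180.0, 0.2, -172.9]
ft_force: [-0.3, 0.5, -0.6]
finger_gap: 26.3
grip_force: 0.0
```

```bash
python3 - <<'E'
from h import *
a=np.array([-.124,.992,0]);l=np.array([.992,.124,0]);o=np.array([533.1,130.1,120]);C=[]
for n in('scene','side','wrist'):
    im,d,P,T,p=cloud(n)
    Q=P[d>0];rel=Q-o;s=rel@a;lat=rel@l;h=rel[:,2]
    k=(abs(s+52)<12)&(abs(lat)<14)&(h>30)&(h<70)
    print(n,k.sum(),'top h',h[k].max() if k.sum() else 0)
    for lo in(30,40,50):
        g=k&(h>lo)&(h<lo+10)
        if g.sum()>4: print(lo,'s',np.percentile(s[g],[5,50,95]).round(1),'lat',np.percentile(lat[g],[2,98]).round(1))
    Ti=np.linalg.inv(T);c=Ti[:3,:3]@np.array([540,78,140])+Ti[:3,3];u=int(p['fx']*c[0]/c[2]+p['cx']);v=int(p['fy']*c[1]/c[2]+p['cy'])
    v=min(max(v,50),430);u=min(max(u,60),580);C.append(cv2.resize(im[v-50:v+50,u-50:u+50],(266,266),interpolation=2))
cv2.imwrite('pics/end.png',np.hstack(C));print(r.sense()['time'],r.sense()['ft_force'])
E
```

```text
scene 166 top h 62.04343911484477
30 s [-57.6 -56.3 -48.8] lat [-9.4 11.4]
40 s [-57.7 -56.6 -49.5] lat [-8.  10.9]
50 s [-57.5 -53.7 -48.4] lat [-9.1 11.5]
side 230 top h 60.33251912695641
30 s [-59.3 -57.7 -50.9] lat [-9.4 10.3]
40 s [-59.5 -57.5 -52.6] lat [-9.6 10. ]
50 s [-59.6 -57.1 -50.2] lat [-9.7 10. ]
wrist 834 top h 60.54064952786925
30 s [-56.5 -56.2 -48.4] lat [-10.2   7.7]
40 s [-56.5 -56.  -48. ] lat [-10.1   7.8]
50 s [-56.4 -52.  -47.3] lat [-9.9  9.4]
17.85 [ 0.16992251 -1.08125242  0.48752288]
```

View pics/end.png

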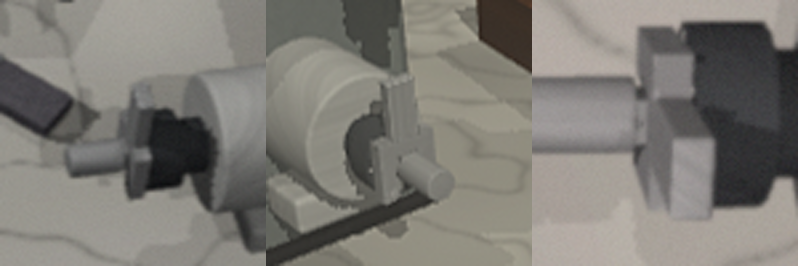

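The three crops show the keeper upright over the neck, against the home burr. Its top is 60 mm above the axis as expected, and the gripper is clear. Handing in.

```bash
python3 -c "
from bench import r
print(r.hand_in())"
```

```text
the job is handed in; nothing more can be done
None
```

The burr is home on its stop, and the slotted keeper is seated upright on the neck and released. The highest force I read was about 13 N, against the 40 N limit. I handed the job in at about 18 s; the simulator gave no verdict.

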